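Reset the tripped breaker under the push-latch cover

TASK

One of the three breakers under the cover of the bench power box has tripped. With the fingertips, press the cover in at the middle of its front edge so that it pops open, press the button that sticks out until it clicks in and stays, then push the cover down and press it until it latches shut again. Leave the vials, the bottle and the gauze pack round the box standing and lying where they are; pick nothing up.

Things in the scene. Friction and masses are not known exactly. Their poses are not given: they have to be found in the camera images.
- power_box: grey bench power box, screwed down: 150 (x) x 220 (y) mm, rim 68 mm high; origin at the centre of its underside; front (three socket outlets, cover's free edge) faces its own -x. Recess 130 x 200 mm inside the rim, deck 45 mm above the worktop; black latch housing (28 x 46 mm, top 67 mm above the worktop) in it at x = -44 mm, y = 0. A conduit elbow behind, 36 mm high, reaches x = 130 mm
- cover (a joint): angle of the cover (rad): 0 = latched shut, level, top face 82 mm above the worktop; it can be pressed in further to a stop at about -0.05; grows to 1.8 as it opens (leaning back just past upright). Cover: 122 mm from hinge to front edge, 204 mm wide, 6 mm thick, grey frame round a clear window. A light spring swings it fully open in about 1 s and keeps it open unless latched
- cover_hinge (a point): midpoint of the cover's hinge line, 76 mm above the worktop, 58 mm behind the box's centre, axes as the box; the line runs along y; the shut cover's underside lies in the hinge plane. To shut the open cover, reach over it and push its outer face (turned away from the robot) near the free edge forward and down, under 5 N
- cover_pad (a point): top of the black ribbed press pad, middle of the cover's front edge, 107 mm from the hinge line; moves with the cover; z axis = the cover's outward normal. Push-push latch: pressed in here to the stop (5 mm, about 3 N) and let go, a shut cover is released and springs up, so get out of its arc; an open one, brought down to the stop and let go, stays latched. Each further press toggles it
- reset_1_top (a point): centre of the top of breaker 1's red round button (16 mm across), z up; moves with the button. The three breakers stand in a row along the box's y, 58 mm apart, in the plane of the box's centre (58 mm in front of the hinge line), in any order
- reset_2_top (a point): the same for breaker 2
- reset_3_top (a point): the same for breaker 3
- reset_1 (a joint): travel of breaker 1's button (m): 0 = out (tripped; a white band shows, top 65 mm above the worktop), 0.007 = in (set). It snaps over centre: pushing takes about 3.5 N to half way, then it snaps in and stays in
- reset_2 (a joint): the same for breaker 2
- reset_3 (a joint): the same for breaker 3
- vial_red: loose glass vial with red cap, 26 mm across, 54 mm high, upright left of the box; origin at the centre of its base
- vial_blue: the same with blue cap, left of the box
- iodine_bottle: loose brown bottle with yellow cap, 48 mm across, 105 mm high, right of the box; origin at the centre of its base
- gauze_pack: loose white and blue gauze pack, 52 x 75 x 9 mm, flat in front of the box; origin at the centre of its underside

How it is judged:
By the outcome, as a careful person would: the job done as asked, in the order asked, and still so for the second after the job is handed in, with the robot touching nothing.
It also fails if it takes over 58 s, if anything falls off the work surface, if the arm or the gripper's body presses on something with over 40 N, if the wrist force passes 120 N, or if a joint passes its speed limit or range.

ROBOT

A 6-joint arm with a two-finger parallel gripper is mounted at the origin on a cart in front of the work surface, level with it; the furniture and walls round the work are solid. World frame = base frame: x ahead of the robot, y to its left, z up, the work surface at z = 0. Lengths are in mm, angles in degrees, forces in N, time in s.
With the tool pointing down it reaches from about 350 to 850 mm from the base axis. Payload 8.1 kg.
Tool frame: the origin (TCP) lies midway between the tips of the shut fingers; the grasp point (between the pads) lies 19 mm behind it; z points along the fingers, y is the line along which they close (so a half turn about z gives the same grasp; the last joint's range is limited). The gripper opens to 85 mm and grips with 20 to 120 N. Pads are 22 mm wide; open, the fingers measure 114 mm over their backs; the gripper's body (76 mm by 85 mm) begins 54 mm behind the grasp point. The pads swing forward as they close: fully open they stand 13 mm farther back than shut.
Start: joints at [-73.591, 7.471, 85.268, -0, 87.261, -4.893], TCP at [217.996, -559.002, 231.292] pointing down, gripper open.
Joint ranges: [-169.43, 169.43], [-51.17, 129.36], [1.28, 143.12], [-76.62, 256.62], [0, 156.53], [-152.29, 152.29]. Speed limits (degrees/s): [136.94, 136.94, 159.86, 180, 180, 180].

INTERFACE

Orientations are given as [roll, pitch, yaw] about the fixed x, y, z axes, in that order (R = Rz(yaw) Ry(pitch) Rx(roll)).
In Python, from bench import sense, snapshot, camera_params, hand_in, masks_of, pinpoint gives the robot as it stands.
- The arm moves only by the tool step_arm, never from a script. Its argument "targets" is a list of rows, each an object with "angular": the turn, a rotation vector about the tool's x, y, z scaled (see below), a list of three; "dp": the shift along the tool's x, y, z scaled (see below), a list of three; "fingers": the closure, from 0 (fully open) to 1 (shut). A call has exactly 8 rows; each row is the pose to reach, as a shift and turn from the pose commanded when the call began, along the tool's axes at that moment, turning the shorter way round; what a row does not reach only later rows make up. The controller multiplies each number of a shift by 0.2 m and each number of a turn by 180 degrees. A row lasts 1/8 s, in which the tool goes at most 62.5 mm and 10.7 degrees, less where a joint would pass 70% of its speed; a pose out of reach is approached as far as the arm can. A call with a number of a shift or a turn outside -1 to 1 is refused whole. A call with a gripper value outside its range is refused whole. The fingers move at their own pace and stop on an object; "newtons" is the grip in N (left out, the last holds). Time passes only in rows, so rows that repeat a pose let the fingers close, or fill a call up. It gives the time, the measured TCP pose, the force, the opening and the grip force at its end, in the units of the state.
- sense(): the state, without advancing time (a new reading comes with each control period).
- snapshot(name): name is "side" or "top" or "wrist"; returns the picture (400x640x3 uint8, blue, green, red); there is no depth.
- camera_params(name): a dict with "vfov" (degrees; the focal length in pixels is half the picture's height over the tangent of half this angle, whatever the lens; pixels are square), "cx", "cy" (the principal point, pixels), "R" (3x3) and "t" (3): a world point X has camera coordinates R X + t. Camera axes: x right, y down, z forward; pixel columns grow to the right and rows downward; lengths in mm; the calibration is good to about 2 mm. The wrist camera is an equidistant fisheye: a pixel r from the principal point sees the ray r / f radians off the axis. A picture is of the moment at which its call begins: read the wrist's pose just before it. camera_params takes no time and is no camera call; for the wrist camera it gives the pose at the moment of the call.
- hand_in(): hands the job in; it is judged then, once.
Trained networks look in the newest picture that a camera, given by its name, has taken for a name from the list of things; names that differ only in an ending like _2 or _b are one class to them, and where a whole thing is asked for, a point or a joint stands for the part that bears it (a point fixed in the world has none). Each returns a list of dicts, best first, with "conf" (0 to 1); they miss things now and then, are a little off and sometimes report something else, mostly with a low value. They report only what shows in the picture. A call takes as long as a camera call.
- masks_of(camera, label): "pixels" (400x640 bool, what is visible of it) and "at" ([column, row] in pixels, amid what is visible of it).
- pinpoint(camera, label): "at" ([column, row] in pixels: a listed point, or the origin of a listed thing).
The state is a dict: "time": time; "joint_pos": joint angles; "qd": joint speeds; "joint_efforts": joint torques, N m; "tool_pos": TCP position; "tcp_rot": TCP orientation; "ft_force": force on the tool from outside, world axes, zero at the start; "wrist_torque": the same for the moment, N m; "finger_gap": finger opening in mm; "grip_force": force on a finger pad.
Only numpy, scipy, OpenCV 4.12 (cv2) and the standard library are available. Lean on these libraries where they do the work, as an engineer would, in place of code of your own. Each camera call takes 0.05 s, during which the arm holds its last target. There are 200 camera calls.

## Working session

There is one attempt and no reset: what is moved stays moved. The work goes in short steps, Python scripts to look and compute and a tool call to move; the robot and the scene stay as the last step left them, time stands still between calls to the robot, and variables do not carry over. Pictures are saved under pics/ and viewed, at most 10 in all, crops included, and the job is handed in when it is done.

Besides the shell and the picture viewer there is one more tool, called after ">>>" by a JSON object that holds its "fn" and its "kwargs", one argument or row to a line. step_arm: Moves the arm, as the interface text tells. Its arguments: {"type":"object","properties":{"targets":{"type":"array","items":{"type":"object","properties":{"angular":{"type":"array","items":{"type":"number","minimum":-1,"maximum":1}},"dp":{"type":"array","items":{"type":"number","minimum":-1,"maximum":1}},"fingers":{"type":"number"}}}},"newtons":{"type":"number"}},"required":["targets"]}

```bash
mkdir -p pics; cat > h.py <<'E'
import numpy as np, cv2
from bench import *
from scipy.spatial.transform import Rotation as Rn
def ray(cam,px,P=None):
    P=P or camera_params(cam); f=200/np.tan(np.radians(P['vfov']/2))
    d=np.array([px[0]-P['cx'],px[1]-P['cy']])
    if cam=='wrist':
        r=np.hypot(*d); th=r/f; v=np.r_[d/max(r,1e-9)*np.sin(th),np.cos(th)]
    else: v=np.r_[d/f,1]
    R=np.array(P['R']); t=np.array(P['t'])
    return -R.T@t, R.T@v/np.linalg.norm(v)
def atz(cam,px,z,P=None):
    o,v=ray(cam,px,P); return o+v*(z-o[2])/v[2]
E
python3 - <<'E'
from h import *
print(sense())
for c in ('top','side'):
    im=snapshot(c); cv2.imwrite(f'pics/{c}0.png',im)
    o,v=ray(c,(320,200)); print(c,o.round(),v.round(2))
    for n,z in (('power_box',0),('cover_hinge',76),('cover_pad',82),('reset_1_top',60),('vial_red',0),('vial_blue',0),('iodine_bottle',0),('gauze_pack',0)):
        for d in pinpoint(c,n)[:3]: print(c,n,round(d['conf'],2),np.round(d['at'],1),atz(c,d['at'],z).round(1))
E
```

```text
{'time': 0.0, 'joint_pos': array([-7.35896858e+01,  7.51496637e+00,  8.53293238e+01, -2.28725417e-03,
        8.72622997e+01, -4.89448198e+00]), 'qd': array([ 0.00294115, -0.02991359, -0.01288163, -0.04551812,  0.00072568,
        0.12022284]), 'joint_efforts': array([ 4.26725283e-04, -5.69397962e+01, -5.00545621e+01, -3.18112461e-04,
        1.48396392e-02, -4.30371540e-05]), 'tool_pos': array([ 217.83350201, -558.4647589 ,  230.24549203]), 'tcp_rot': array([-1.79893604e+02, -6.81824415e-03,  2.13049012e+01]), 'ft_force': array([ 0.44361494, -0.07232838,  1.00474072]), 'wrist_torque': array([ 0.00347027,  0.02648985, -0.04892639]), 'grip_force': 0.0, 'finger_gap': 85.67695081211596}
top [ 419.   34. 1102.] [ 0.06  0.   -1.  ]
top power_box 0.67 [364.7 187.2] [520.1 -76.6   0. ]
top cover_hinge 0.73 [372.3 157.4] [584.  -87.1  76. ]
top cover_pad 0.85 [368.5 201.7] [478.7 -77.1  82. ]
top vial_red 0.44 [300.6 192.4] [506.4  85.5   0. ]
top vial_blue 0.65 [308.7 165.8] [574.3  65.4   0. ]
top iodine_bottle 0.27 [298.9 194. ] [502.3  89.8   0. ]
side [ 77. 626. 679.] [ 0.46 -0.62 -0.64]
side power_box 0.94 [346.8 196.3] [523.3 -82.5   0. ]
side cover_hinge 0.95 [327.9 159.7] [583.4 -87.1  76. ]
side cover_pad 0.83 [367.7 175.3] [474.2 -84.8  82. ]
side reset_1_top 0.21 [324.8 159.7] [ 602.7 -101.6   60. ]
side vial_red 0.85 [310.  237.2] [507.6  77.9   0. ]
side vial_blue 0.78 [291.  219.4] [575.3  59.2   0. ]
side iodine_bottle 0.74 [401.5 167.5] [ 478.6 -263.1    0. ]
side gauze_pack 0.81 [394.1 230.2] [377.4 -49.1   0. ]
side gauze_pack 0.55 [311.5 240.7] [498.7  84.3   0. ]
```

View pics/top0.png

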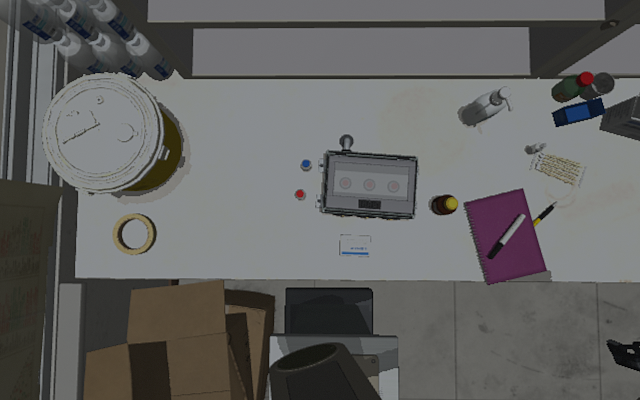

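View pics/side0.png

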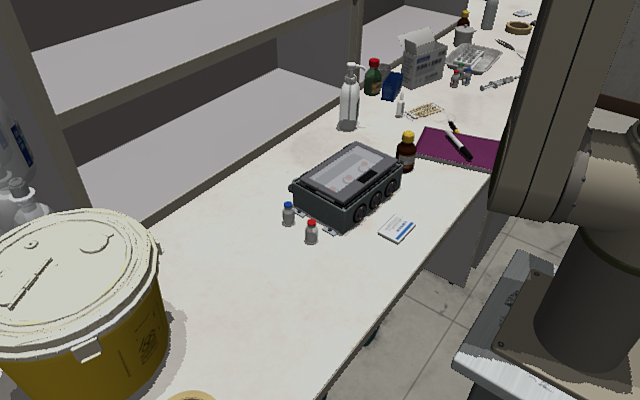

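```bash
python3 - <<'E'
from h import *
for c in ('top','side'):
    snapshot(c)
    for n,z in (('cover_pad',82),):
        m=masks_of(c,n)
        if not m: continue
        m=m[0]; cs,_=cv2.findContours(m['pixels'].astype(np.uint8),cv2.RETR_EXTERNAL,cv2.CHAIN_APPROX_NONE)
        k=max(cs,key=cv2.contourArea)[:,0]
        w=np.array([atz(c,p,z)[:2] for p in k],np.float32)
        (cx,cy),(a,b),an=cv2.minAreaRect(w); print(c,n,m['conf'],cx,cy,a,b,an)
E
```

```text
top cover_pad 0.84 520.8582153320312 -81.39683532714844 207.0973358154297 123.75090789794922 85.96854400634766
side cover_pad 0.81 515.4556884765625 -79.85047912597656 217.548095703125 136.1551513671875 87.29711151123047
```

>>> {"fn": "step_arm", "kwargs": {
  "targets": [
    {"dp": [0.25,-0.2,0],"angular": [0,0,0.05],"fingers": 1},
    {"dp": [0.5,-0.4,0],"angular": [0,0,0.1],"fingers": 1},
    {"dp": [0.75,-0.6,0],"angular": [0,0,0.14],"fingers": 1},
    {"dp": [1,-0.8,0],"angular": [0,0,0.14],"fingers": 1},
    {"dp": [1,-0.85,0],"angular": [0,0,0.14],"fingers": 1},
    {"dp": [1,-0.85,0],"angular": [0,0,0.14],"fingers": 1},
    {"dp": [1,-0.85,0],"angular": [0,0,0.14],"fingers": 1},
    {"dp": [1,-0.85,0],"angular": [0,0,0.14],"fingers": 1}
  ]
}}

```text
time: 2.1
tool_pos: [341.9, -329.2, 231.2]
tcp_rot: [180.0, 0.0, -4.0]
ft_force: [0.5, 0.5, 0.7]
finger_gap: -0.0
grip_force: 0.0
```

>>> {"fn": "step_arm", "kwargs": {
  "targets": [
    {"dp": [0.12,-0.3,0],"fingers": 1},
    {"dp": [0.24,-0.6,0],"fingers": 1},
    {"dp": [0.36,-0.85,0],"fingers": 1},
    {"dp": [0.48,-1,0],"fingers": 1},
    {"dp": [0.48,-1,0],"fingers": 1},
    {"dp": [0.48,-1,0],"fingers": 1},
    {"dp": [0.48,-1,0],"fingers": 1},
    {"dp": [0.48,-1,0],"fingers": 1}
  ]
}}

```text
validation failed for argument at $.ta...
```

```bash
python3 - <<'E'
from h import *
P=camera_params('wrist'); s=sense(); im=snapshot('wrist'); cv2.imwrite('pics/w1.png',im)
print(s['tool_pos'],s['tcp_rot'],s['ft_force'])
for n,z in (('cover_pad',82),('cover_hinge',76),('reset_1_top',60),('power_box',0)):
    for d in pinpoint('wrist',n)[:4]: print(n,round(d['conf'],2),np.round(d['at'],1),atz('wrist',d['at'],z,P).round(1))
E
```

```text
[ 341.94822954 -329.15446448  231.180336  ] [ 1.79999405e+02  1.55845256e-02 -4.00991284e+00] [0.47314523 0.53081109 0.66746791]
cover_pad 0.62 [91.9 89.3] [477.1 -81.1  82. ]
cover_hinge 0.95 [98.3  4.4] [579.9 -90.5  76. ]
cover_hinge 0.61 [92.1 90.3] [477.  -76.1  76. ]
```

View pics/w1.png

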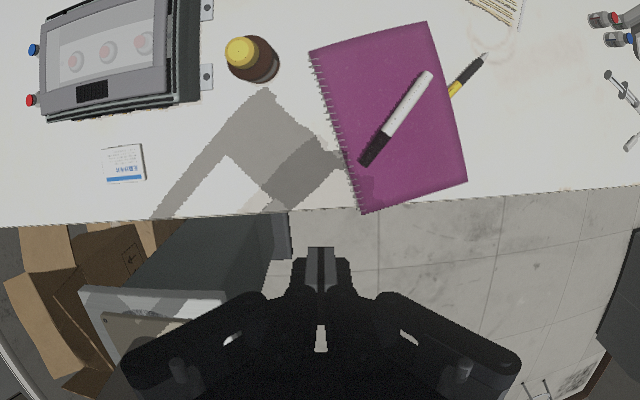

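>>> {"fn": "step_arm", "kwargs": {
  "targets": [
    {"dp": [0.12,-0.3,0],"angular": [0,0,0],"fingers": 1},
    {"dp": [0.24,-0.6,0],"angular": [0,0,0],"fingers": 1},
    {"dp": [0.36,-0.85,0],"angular": [0,0,0],"fingers": 1},
    {"dp": [0.48,-1,0],"angular": [0,0,0],"fingers": 1},
    {"dp": [0.48,-1,0],"angular": [0,0,0],"fingers": 1},
    {"dp": [0.48,-1,0],"angular": [0,0,0],"fingers": 1},
    {"dp": [0.48,-1,0],"angular": [0,0,0],"fingers": 1},
    {"dp": [0.48,-1,0],"angular": [0,0,0],"fingers": 1}
  ]
}}

```text
time: 3.35
tool_pos: [451.6, -135.8, 231.3]
tcp_rot: [180.0, -0.0, -4.0]
ft_force: [0.3, -1.0, 0.3]
finger_gap: 0.1
grip_force: 0.0
```

```bash
python3 - <<'E'
from h import *
P=camera_params('wrist'); s=sense(); im=snapshot('wrist'); cv2.imwrite('pics/w2.png',im)
print(s['tool_pos'],s['tcp_rot'],s['ft_force'])
o,v=ray('wrist',(P['cx'],P['cy']),P); print('cam',o,v)
for n,z in (('cover_pad',82),('cover_hinge',76),('reset_1_top',60),('power_box',0)):
    for d in pinpoint('wrist',n)[:4]: print(n,round(d['conf'],2),np.round(d['at'],1),atz('wrist',d['at'],z,P).round(1))
E
```

```text
[ 451.56103847 -135.77208991  231.33340942] [ 1.79993961e+02 -1.67618262e-03 -3.98917936e+00] [ 0.34006676 -1.00388523  0.32966319]
cam [ 533.67700322 -141.14643091  374.29439185] [-0.31528606  0.02106195 -0.94876293]
cover_pad 0.98 [260.1 166.4] [476.4 -78.4  82. ]
cover_hinge 0.66 [262.1  57.7] [581.7 -89.2  76. ]
reset_1_top 0.31 [276.1 112.5] [526.4 -96.1  60. ]
power_box 0.67 [273.8 115. ] [522.3 -84.4   0. ]
```

View pics/w2.png

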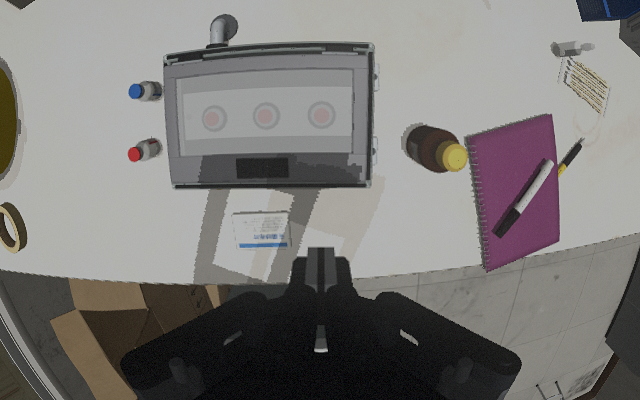

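>>> {"fn": "step_arm", "kwargs": {
  "targets": [
    {"dp": [0.07,-0.15,0.1],"angular": [0,0.03,0],"fingers": 1},
    {"dp": [0.147,-0.295,0.2],"angular": [0,0.06,0],"fingers": 1},
    {"dp": [0.147,-0.295,0.4],"angular": [0,0.083,0],"fingers": 1},
    {"dp": [0.147,-0.295,0.55],"angular": [0,0.083,0],"fingers": 1},
    {"dp": [0.147,-0.295,0.63],"angular": [0,0.083,0],"fingers": 1},
    {"dp": [0.147,-0.295,0.63],"angular": [0,0.083,0],"fingers": 1},
    {"dp": [0.147,-0.295,0.63],"angular": [0,0.083,0],"fingers": 1},
    {"dp": [0.147,-0.295,0.63],"angular": [0,0.083,0],"fingers": 1}
  ]
}}

```text
time: 4.6
tool_pos: [486.4, -78.5, 106.9]
tcp_rot: [180.0, -15.1, -3.9]
ft_force: [1.4, -0.1, -0.7]
finger_gap: 0.1
grip_force: 0.0
```

```bash
python3 - <<'E'
from h import *
s=sense(); print(s['tool_pos'],s['tcp_rot'],s['ft_force'])
for p in ((125,220),(300,128)): print('side table back',atz('side',p,0).round())
print('top table back',atz('top',(300,78),0).round())
for z in (0,200,300,400,500): print(z,'side up',atz('side',(62,125),z).round(),atz('side',(300,20),z).round(),'top r28',atz('top',(300,28),z).round(),'r76',atz('top',(300,76),z).round())
snapshot('side')
snapshot('top')
for c in ('side','top'): 
  for d in pinpoint(c,'cover_pad')[:2]: print(c,d['conf'],atz(c,d['at'],82))
E
```

```text
[486.43371178 -78.47800024 106.92817476] [179.96735741 -15.07039172  -3.89405062] [ 1.36410169 -0.14068982 -0.7137431 ]
side table back [863. 283.   0.]
side table back [ 805. -257.    0.]
top table back [802.  89.   0.]
0 side up [1357.  149.    0.] [1386. -978.    0.] top r28 [935.  90.   0.] r76 [808.  89.   0.]
200 side up [980. 289. 200.] [1000. -506.  200.] top r28 [842.  80. 200.] r76 [737.  79. 200.]
300 side up [791. 359. 300.] [ 807. -269.  300.] top r28 [795.  75. 300.] r76 [702.  74. 300.]
400 side up [602. 430. 400.] [614. -33. 400.] top r28 [748.  70. 400.] r76 [667.  69. 400.]
500 side up [414. 500. 500.] [422. 203. 500.] top r28 [701.  65. 500.] r76 [631.  64. 500.]
side 0.64 [475.370622   -83.00244333  82.        ]
top 0.59 [476.10128453 -76.14461709  82.        ]
```

>>> {"fn": "step_arm", "kwargs": {
  "targets": [
    {"dp": [-0.013,0,0.048],"angular": [0,0,0],"fingers": 1},
    {"dp": [-0.021,0,0.077],"angular": [0,0,0],"fingers": 1},
    {"dp": [-0.026,0,0.097],"angular": [0,0,0],"fingers": 1},
    {"dp": [-0.029,0,0.106],"angular": [0,0,0],"fingers": 1},
    {"dp": [-0.031,0,0.116],"angular": [0,0,0],"fingers": 1},
    {"dp": [-0.034,0,0.126],"angular": [0,0,0],"fingers": 1},
    {"dp": [-0.034,0,0.126],"angular": [0,0,0],"fingers": 1},
    {"dp": [-0.034,0,0.126],"angular": [0,0,0],"fingers": 1}
  ]
}}

```text
time: 5.8
tool_pos: [485.3, -78.1, 79.3]
tcp_rot: [180.0, -15.0, -3.9]
ft_force: [-1.8, 1.2, 3.4]
finger_gap: -0.1
grip_force: 1.3
```

>>> {"fn": "step_arm", "kwargs": {
  "targets": [
    {"dp": [-0.001,0,0.005],"angular": [0,0,0],"fingers": 1},
    {"dp": [-0.003,0,0.01],"angular": [0,0,0],"fingers": 1},
    {"dp": [-0.003,0,0.01],"angular": [0,0,0],"fingers": 1},
    {"dp": [-0.003,0,0.01],"angular": [0,0,0],"fingers": 1},
    {"dp": [-0.003,0,0.01],"angular": [0,0,0],"fingers": 1},
    {"dp": [-0.003,0,0.01],"angular": [0,0,0],"fingers": 1},
    {"dp": [-0.003,0,0.01],"angular": [0,0,0],"fingers": 1},
    {"dp": [-0.003,0,0.01],"angular": [0,0,0],"fingers": 1}
  ]
}}

```text
time: 6.8
tool_pos: [485.4, -78.1, 77.6]
tcp_rot: [180.0, -15.0, -3.9]
ft_force: [-3.8, 0.3, 7.0]
finger_gap: 0.2
grip_force: 3.7
```

>>> {"fn": "step_arm", "kwargs": {
  "targets": [
    {"dp": [-0.053,0,-0.092],"angular": [0,0,0],"fingers": 1},
    {"dp": [-0.306,0,-0.21],"angular": [0,0,0],"fingers": 1},
    {"dp": [-0.405,0,-0.42],"angular": [0,0,0],"fingers": 1},
    {"dp": [-0.405,0,-0.42],"angular": [0,0,0],"fingers": 1},
    {"dp": [-0.405,0,-0.42],"angular": [0,0,0],"fingers": 1},
    {"dp": [-0.405,0,-0.42],"angular": [0,0,0],"fingers": 1},
    {"dp": [-0.405,0,-0.42],"angular": [0,0,0],"fingers": 1},
    {"dp": [-0.405,0,-0.42],"angular": [0,0,0],"fingers": 1}
  ]
}}

```text
time: 7.8
tool_pos: [385.1, -71.0, 136.4]
tcp_rot: [-180.0, -14.8, -3.9]
ft_force: [-0.3, 0.3, 0.3]
finger_gap: 0.1
grip_force: 0.0
```

```bash
python3 - <<'E'
from h import *
P=camera_params('wrist'); s=sense(); im=snapshot('wrist'); cv2.imwrite('pics/w3.png',im)
print(s['tool_pos'],s['tcp_rot'],s['ft_force'])
for n,z in (('cover_pad',190),('cover_hinge',76),('reset_1_top',62)):
    for d in pinpoint('wrist',n)[:4]: print(n,round(d['conf'],2),np.round(d['at'],1),atz('wrist',d['at'],z,P).round(1))
im=snapshot('top')
for d in pinpoint('top','reset_1_top')[:4]: print('top',round(d['conf'],2),np.round(d['at'],1),atz('top',d['at'],62).round(1))
E
```

```text
[385.11132584 -71.02211453 136.36066641] [-179.9549688   -14.80597889   -3.89384424] [-0.25462928  0.34102645  0.33843652]
reset_1_top 0.71 [256.1  62.7] [527.5 -28.9  62. ]
top 0.55 [345.5 180.2] [531.1 -24.6  62. ]
```

View pics/w3.png

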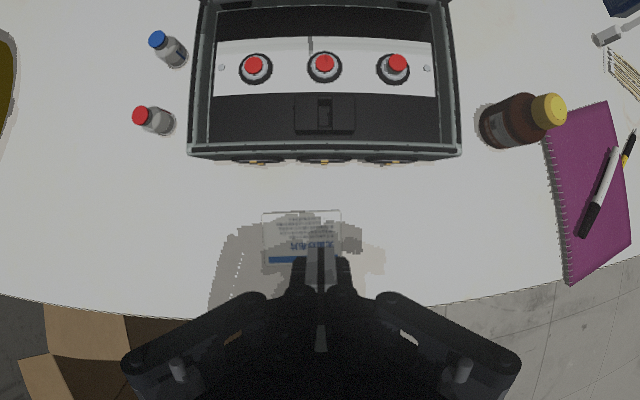

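```bash
python3 - <<'E'
import cv2
a=cv2.imread('pics/w3.png')[30:100,215:445]; cv2.imwrite('pics/z3.png',cv2.resize(a,None,fx=3.4,fy=3.4,interpolation=cv2.INTER_CUBIC))
E
```

```text
(no output)
```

View pics/z3.png

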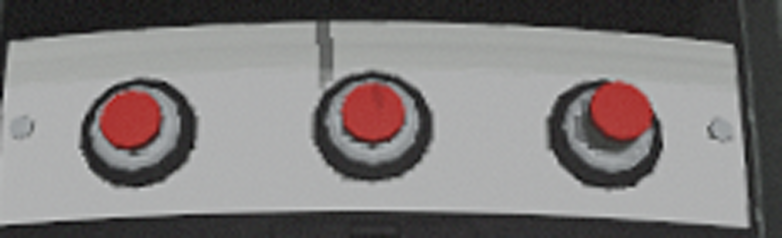

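```bash
python3 - <<'E'
from h import *
P=camera_params('wrist')
for p,z in (((253.5,65.6),58),((324.7,62.4),58),((397.9,62.6),65),((397.9,62.6),58)): print(atz('wrist',p,z,P).round(1))
snapshot('top')
for d in pinpoint('top','reset_3_top'): print(d['conf'],d['at'],atz('top',d['at'],65).round(1))
E
```

```text
[527.9 -26.1  58. ]
[525. -84.  58.]
[ 520.5 -142.2   65. ]
[ 523.3 -144.3   58. ]
0.42 [367.4, 185.5] [518.3 -76.5  65. ]
```

>>> {"fn": "step_arm", "kwargs": {
  "targets": [
    {"dp": [0.17,0.075,0.06],"angular": [0,0,0],"fingers": 1},
    {"dp": [0.36,0.154,0.121],"angular": [0,0,0],"fingers": 1},
    {"dp": [0.54,0.23,0.18],"angular": [0,0,0],"fingers": 1},
    {"dp": [0.71,0.308,0.242],"angular": [0,0,0],"fingers": 1},
    {"dp": [0.69,0.308,0.32],"angular": [0,0,0],"fingers": 1},
    {"dp": [0.65,0.308,0.464],"angular": [0,0,0],"fingers": 1},
    {"dp": [0.65,0.308,0.464],"angular": [0,0,0],"fingers": 1},
    {"dp": [0.65,0.308,0.464],"angular": [0,0,0],"fingers": 1}
  ]
}}

```text
time: 9.2
tool_pos: [530.4, -142.8, 82.0]
tcp_rot: [180.0, -15.0, -3.9]
ft_force: [0.9, 0.2, -0.3]
finger_gap: 0.1
grip_force: 0.0
```

```bash
python3 - <<'E'
from h import *
s=sense(); print(s['tool_pos'],s['ft_force'])
P=camera_params('wrist'); im=snapshot('wrist'); cv2.imwrite('pics/w4.png',im[120:320,200:440].repeat(3,0).repeat(3,1))
E
```

```text
[ 530.4015745  -142.76155683   81.95619432] [ 0.89853153  0.21490616 -0.33582165]
```

View pics/w4.png

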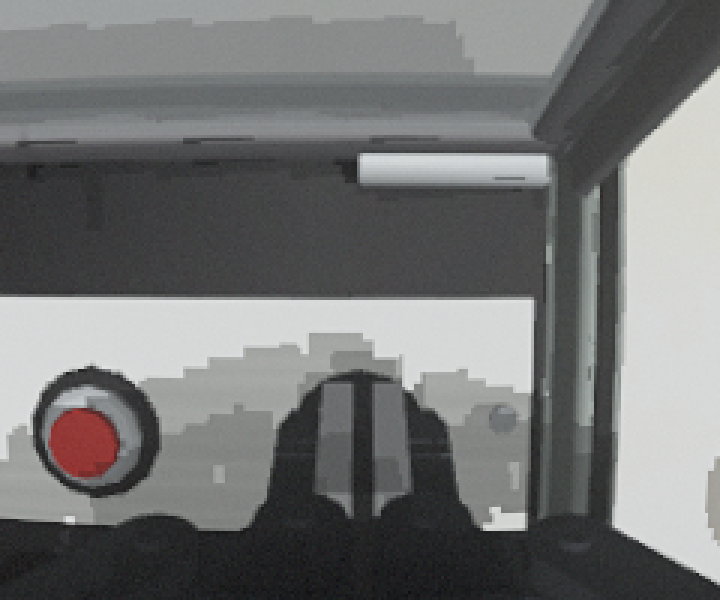

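>>> {"fn": "step_arm", "kwargs": {
  "targets": [
    {"dp": [-0.013,0,0.048],"angular": [0,0,0],"fingers": 1},
    {"dp": [-0.018,0,0.068],"angular": [0,0,0],"fingers": 1},
    {"dp": [-0.021,0,0.077],"angular": [0,0,0],"fingers": 1},
    {"dp": [-0.023,0,0.087],"angular": [0,0,0],"fingers": 1},
    {"dp": [-0.025,0,0.092],"angular": [0,0,0],"fingers": 1},
    {"dp": [-0.026,0,0.097],"angular": [0,0,0],"fingers": 1},
    {"dp": [-0.027,0,0.102],"angular": [0,0,0],"fingers": 1},
    {"dp": [-0.028,0,0.105],"angular": [0,0,0],"fingers": 1}
  ]
}}

```text
time: 10.25
tool_pos: [530.7, -143.0, 60.0]
tcp_rot: [180.0, -15.0, -3.9]
ft_force: [-4.8, 1.6, 8.2]
finger_gap: -0.3
grip_force: 4.0
```

>>> {"fn": "step_arm", "kwargs": {
  "targets": [
    {"dp": [0.019,0,-0.072],"angular": [0,0,0],"fingers": 1},
    {"dp": [0.05,0,-0.2],"angular": [0,0,0],"fingers": 1},
    {"dp": [-0.15,0,-0.36],"angular": [0,0,0],"fingers": 1},
    {"dp": [-0.373,0,-0.54],"angular": [0,0,0],"fingers": 1},
    {"dp": [-0.373,0,-0.54],"angular": [0,0,0],"fingers": 1},
    {"dp": [-0.373,0,-0.54],"angular": [0,0,0],"fingers": 1},
    {"dp": [-0.373,0,-0.54],"angular": [0,0,0],"fingers": 1},
    {"dp": [-0.373,0,-0.54],"angular": [0,0,0],"fingers": 1}
  ]
}}

```text
time: 11.25
tool_pos: [430.7, -135.8, 143.4]
tcp_rot: [-179.9, -14.8, -3.9]
ft_force: [-0.5, 0.3, -0.3]
finger_gap: -0.1
grip_force: 0.0
```

```bash
python3 - <<'E'
from h import *
s=sense(); print(s['tool_pos'],s['tcp_rot'],s['ft_force'])
P=camera_params('wrist'); im=snapshot('wrist'); snapshot('side')
a=im[0:250,150:470]; cv2.imwrite('pics/w5.png',cv2.resize(a,None,fx=2.4,fy=2.4,interpolation=cv2.INTER_CUBIC))
for d in pinpoint('side','cover_pad')[:2]: print(d['conf'],d['at'],atz('side',d['at'],182).round())
for d in pinpoint('wrist','cover_hinge')[:2]: print(d['conf'],d['at'],atz('wrist',d['at'],76,P).round(1))
E
```

```text
[ 430.68285555 -135.75182743  143.38355929] [-179.9241575   -14.78792136   -3.88901955] [-0.46234958  0.34435606 -0.32495187]
0.58 [320.0, 116.2] [606. -86. 182.]
0.96 [248.1, 52.8] [579.7 -88.7  76. ]
0.22 [125.4, 173.5] [494.   25.4  76. ]
```

View pics/w5.png

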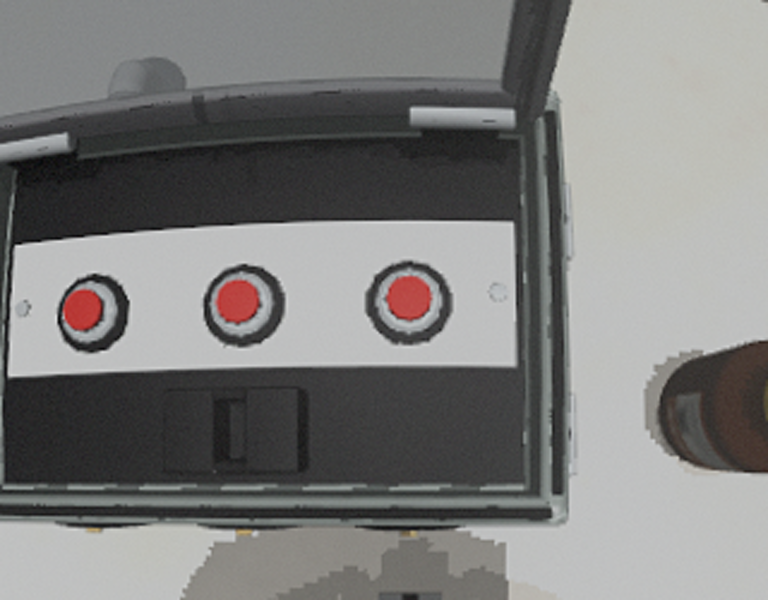

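>>> {"fn": "step_arm", "kwargs": {
  "targets": [
    {"dp": [0.08,-0.08,-0.18],"angular": [0,-0.02,0],"fingers": 1},
    {"dp": [0.16,-0.16,-0.36],"angular": [0,-0.05,0],"fingers": 1},
    {"dp": [0.233,-0.236,-0.543],"angular": [0,-0.083,0],"fingers": 1},
    {"dp": [0.47,-0.25,-0.48],"angular": [0,-0.083,0],"fingers": 1},
    {"dp": [0.7,-0.265,-0.42],"angular": [0,-0.083,0],"fingers": 1},
    {"dp": [0.932,-0.276,-0.356],"angular": [0,-0.083,0],"fingers": 1},
    {"dp": [0.932,-0.276,-0.356],"angular": [0,-0.083,0],"fingers": 1},
    {"dp": [0.932,-0.276,-0.356],"angular": [0,-0.083,0],"fingers": 1}
  ]
}}

```text
time: 12.45
tool_pos: [595.6, -91.9, 260.6]
tcp_rot: [-180.0, 0.1, -3.9]
ft_force: [-0.0, -0.0, -0.4]
finger_gap: -0.1
grip_force: 0.0
```

>>> {"fn": "step_arm", "kwargs": {
  "targets": [
    {"dp": [0.13,0,0],"angular": [0,0,0],"fingers": 1},
    {"dp": [0.26,0,0],"angular": [0,0,0],"fingers": 1},
    {"dp": [0.26,0,0.1],"angular": [0,0,0],"fingers": 1},
    {"dp": [0.26,0,0.28],"angular": [0,0,0],"fingers": 1},
    {"dp": [0.26,0,0.46],"angular": [0,0,0],"fingers": 1},
    {"dp": [0.26,0,0.46],"angular": [0,0,0],"fingers": 1},
    {"dp": [0.26,0,0.46],"angular": [0,0,0],"fingers": 1},
    {"dp": [0.26,0,0.46],"angular": [0,0,0],"fingers": 1}
  ]
}}

```text
time: 13.45
tool_pos: [648.8, -95.9, 172.2]
tcp_rot: [180.0, -0.2, -3.9]
ft_force: [0.5, -0.4, 0.3]
finger_gap: -0.1
grip_force: 0.0
```

>>> {"fn": "step_arm", "kwargs": {
  "targets": [
    {"dp": [-0.07,0,0],"angular": [0,0,0],"fingers": 1},
    {"dp": [-0.13,0,0],"angular": [0,0,0],"fingers": 1},
    {"dp": [-0.19,0,0],"angular": [0,0,0],"fingers": 1},
    {"dp": [-0.25,0,0],"angular": [0,0,0],"fingers": 1},
    {"dp": [-0.31,0,0],"angular": [0,0,0],"fingers": 1},
    {"dp": [-0.37,0,0],"angular": [0,0,0],"fingers": 1},
    {"dp": [-0.42,0,0],"angular": [0,0,0],"fingers": 1},
    {"dp": [-0.465,0,0],"angular": [0,0,0],"fingers": 1}
  ]
}}

```text
time: 14.45
tool_pos: [554.3, -89.2, 169.3]
tcp_rot: [-180.0, 0.0, -3.9]
ft_force: [2.6, -0.7, 0.4]
finger_gap: -0.1
grip_force: 0.8
```

```bash
python3 - <<'E'
from h import *
s=sense(); print(s['tool_pos'],s['tcp_rot'],s['ft_force'])
im=snapshot('side'); cv2.imwrite('pics/s6.png',cv2.resize(im[40:260,240:460],None,fx=2.5,fy=2.5))
E
```

```text
[554.27328975 -89.17570343 169.33537515] [-1.79995443e+02  1.02858476e-02 -3.90167626e+00] [ 2.62930271 -0.72652428  0.43083744]
```

View pics/s6.png

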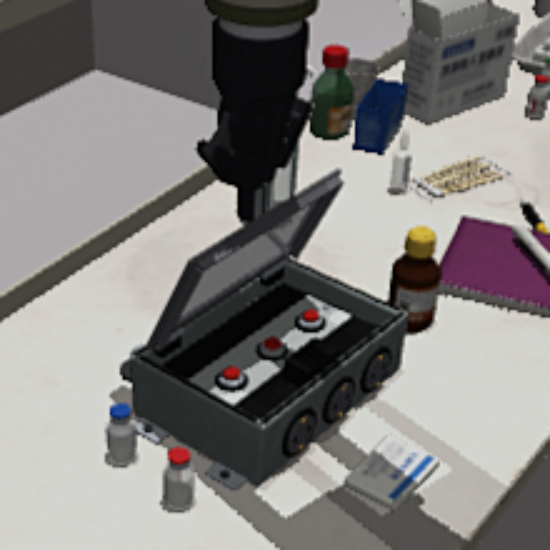

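>>> {"fn": "step_arm", "kwargs": {
  "targets": [
    {"dp": [-0.05,0,0.005],"angular": [0,0,0],"fingers": 1},
    {"dp": [-0.11,0,0.037],"angular": [0,0,0],"fingers": 1},
    {"dp": [-0.16,0,0.075],"angular": [0,0,0],"fingers": 1},
    {"dp": [-0.213,0,0.127],"angular": [0,0,0],"fingers": 1},
    {"dp": [-0.25,0,0.177],"angular": [0,0,0],"fingers": 1},
    {"dp": [-0.288,0,0.242],"angular": [0,0,0],"fingers": 1},
    {"dp": [-0.327,0,0.3],"angular": [0,0,0],"fingers": 1},
    {"dp": [-0.357,0,0.36],"angular": [0,0,0],"fingers": 1}
  ]
}}

```text
time: 15.5
tool_pos: [483.6, -84.4, 96.8]
tcp_rot: [180.0, -0.0, -3.9]
ft_force: [2.5, -0.5, 2.7]
finger_gap: 0.1
grip_force: 1.4
```

>>> {"fn": "step_arm", "kwargs": {
  "targets": [
    {"dp": [-0.015,-0.01,0.025],"angular": [0,0,0],"fingers": 1},
    {"dp": [-0.03,-0.015,0.05],"angular": [0,0,0],"fingers": 1},
    {"dp": [-0.035,-0.02,0.07],"angular": [0,0,0],"fingers": 1},
    {"dp": [-0.035,-0.02,0.085],"angular": [0,0,0],"fingers": 1},
    {"dp": [-0.035,-0.02,0.095],"angular": [0,0,0],"fingers": 1},
    {"dp": [-0.035,-0.02,0.105],"angular": [0,0,0],"fingers": 1},
    {"dp": [-0.035,-0.02,0.105],"angular": [0,0,0],"fingers": 1},
    {"dp": [-0.035,-0.02,0.105],"angular": [0,0,0],"fingers": 1}
  ]
}}

```text
time: 16.5
tool_pos: [476.7, -79.9, 76.5]
tcp_rot: [-180.0, 0.0, -3.9]
ft_force: [-3.5, -0.3, 5.2]
finger_gap: 0.1
grip_force: 2.7
```

>>> {"fn": "step_arm", "kwargs": {
  "targets": [
    {"dp": [0,0,0.005],"angular": [0,0,0],"fingers": 1},
    {"dp": [0,0,0.01],"angular": [0,0,0],"fingers": 1},
    {"dp": [0,0,0.01],"angular": [0,0,0],"fingers": 1},
    {"dp": [0,0,0.01],"angular": [0,0,0],"fingers": 1},
    {"dp": [0,0,0.01],"angular": [0,0,0],"fingers": 1},
    {"dp": [0,0,0.01],"angular": [0,0,0],"fingers": 1},
    {"dp": [0,0,0.01],"angular": [0,0,0],"fingers": 1},
    {"dp": [0,0,0.01],"angular": [0,0,0],"fingers": 1}
  ]
}}

```text
time: 17.5
tool_pos: [476.9, -79.9, 75.2]
tcp_rot: [-180.0, 0.0, -3.9]
ft_force: [-6.4, 0.7, 12.1]
finger_gap: -0.1
grip_force: 6.2
```

>>> {"fn": "step_arm", "kwargs": {
  "targets": [
    {"dp": [0,0,-0.04],"angular": [0,0,0],"fingers": 1},
    {"dp": [0,0,-0.1],"angular": [0,0,0],"fingers": 1},
    {"dp": [-0.1,0,-0.3],"angular": [0,0,0],"fingers": 1},
    {"dp": [-0.3,0,-0.5],"angular": [0,0,0],"fingers": 1},
    {"dp": [-0.5,0,-0.7],"angular": [0,0,0],"fingers": 1},
    {"dp": [-0.5,0,-0.7],"angular": [0,0,0],"fingers": 1},
    {"dp": [-0.5,0,-0.7],"angular": [0,0,0],"fingers": 1},
    {"dp": [-0.5,0,-0.7],"angular": [0,0,0],"fingers": 1}
  ]
}}

```text
time: 18.5
tool_pos: [376.9, -72.9, 213.0]
tcp_rot: [-180.0, 0.2, -3.9]
ft_force: [0.1, -1.0, -0.5]
finger_gap: -0.3
grip_force: 0.0
```

```bash
python3 - <<'E'
from h import *
s=sense(); print(s['tool_pos'],s['ft_force'])
a=snapshot('side')[90:270,250:450]; b=snapshot('wrist')[0:270,140:440]
cv2.imwrite('pics/f7.png',np.hstack([cv2.resize(a,(440,396)),cv2.resize(b,(360,396))]))
E
```

```text
[376.94301178 -72.87440936 213.02729366] [ 0.14327834 -1.0301339  -0.48907495]
```

View pics/f7.png

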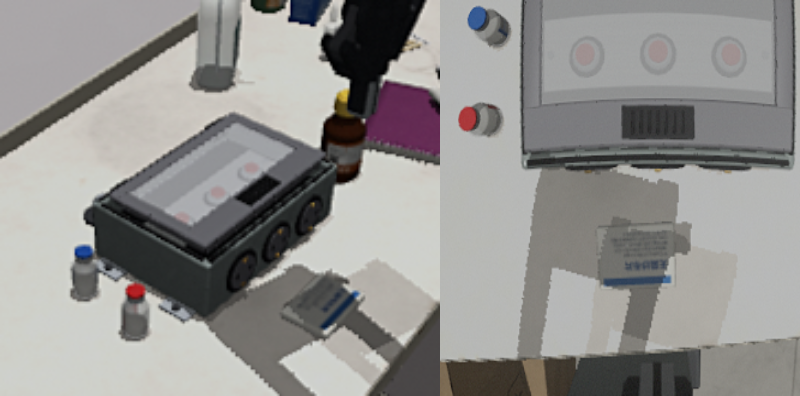

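The pictures show the cover level and latched. All three buttons look the same under the window, and the vials, bottle and gauze pack are undisturbed. The arm is clear, so I'm handing in.

```bash
python3 -c "from bench import hand_in; print(hand_in())"
```

```text
the job is handed in; nothing more can be done
None
```

I opened the cover, pressed the tripped breaker (the right-hand one) until it stayed in, and latched the cover shut again. The vials, bottle and gauze pack were left where they stood, and the job was handed in at about 18.6 s.

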